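# Index the bench magnifier over the bangle

## Task

Swing the bench magnifier's arm exactly one hole along its index plate, to the side that brings the lens over the silver bangle: hook a fingertip through the red pull ring, lift the spring pin clear of its hole, swing the arm by the ring, and lower the ring so that the pin drops fully home in the next hole, then come clear. Work gently, without gripping the ring; do not touch the lens, and leave the bangle, the dish and all other things where they lie.

Things in the scene. Friction and masses are not known exactly. Their poses are not given: they have to be found in the camera images.
- stand: Fixed magnifier stand: dark slate board 315 x 410 x 10 mm with a pivot post (top 123 mm above the bench) and an index plate. Origin: on the vertical pivot axis, at bench level. -x points to the near side with the index plate, +x to the far side, +y to the left, where lens, bangle and dish are. The board spans x -165 to 150, y -155 to 255 mm in this frame.
- hole_left (a point): Mouth of the index hole next to the middle one, on the stand's +y side. The index plate is an aluminium arc, 105 to 155 mm from the pivot axis, 52 degrees either side of the stand's -x, top 65 mm above the bench. Its five round holes, 13 mm wide, lie 130 mm from the pivot, 22 degrees (0.384 rad) apart, the middle one straight along -x.
- hole_right (a point): Mouth of the index hole next to the middle one, on the stand's -y side.
- swing (a joint): Swing of the blue two-limbed arm about the pivot, rad, counterclockwise from above; 0 = middle hole (start, +-0.012 play), +-0.384 the next ones. Bars 22 mm wide, top 99 mm up. At 0 the pin's limb points along the stand's -x, the lens's limb 98 degrees left of +x. Positive takes the lens nearer (-x) and the ring to -y. Friction 1 N at the ring; stays where left; locked with the pin in a hole.
- pin (a joint): Lift of the spring pin in the arm, m: 0 = home in a hole, 0.012 = foot just clear of the plate, 0.026 = upper stop. Pin 10 mm thick, round nose, moves straight up and down; the spring pushes down with about 6.5 N at 0 and 9.5 N at 0.026. Let go between holes it rests on the plate at about 0.012; it drops in by itself near a hole's centre.
- pull_ring: Red pull ring on the pin: 6 mm wire, inner diameter 60 mm. Origin: ring centre, 145 mm above the bench with the pin home, 107 mm from the pivot axis. x points along the arm to the pivot, z up. The ring faces away from the pivot and leans 45 degrees from vertical towards it: a finger pointing to the pivot and down, tilted 35 to 45 degrees from vertical, passes squarely through.
- ring_top (a point): Middle of the wire at the ring's highest point, 169 mm above the bench with the pin home, 83 mm from the pivot axis: the part to lift from beneath. The ring's lowest point is on the pin's axis, 122 mm up; under the ring the pin's bush ends 107 mm and the arm's bar 99 mm above the bench.
- lens: The magnifier's lens in a black round frame, 90 mm across, 14 mm thick, on the arm's left limb, 185 mm from the pivot axis, 86 to 100 mm above the bench; must not be touched. Its origin is at bench level straight under the lens centre; its x axis points along that limb away from the pivot.
- lens_center (a point): Centre of the lens, 93 mm above the bench.
- bangle: Loose silver bangle lying flat on the slate, 66 mm across, 12 mm high, empty in the middle. It lies under the place of the lens one hole on, nearer or farther than the lens (to within about 8 mm). Origin: centre of its underside.
- dish: Loose small white ceramic bowl, 64 mm across, 26 mm high, at the other neighbouring place of the lens, on the side opposite the bangle. Origin: centre of its underside.
- puck: Loose dark steel disc magnet, 28 mm across, 11 mm high, on the near right (-x, -y) corner of the slate. Origin: centre of its underside.
- jar: Loose clear jar with red cap, 68 mm across, 95 mm high, on the bench to the left. Origin: centre of its underside.
- brick: Loose soldering brick 115 x 75 x 45 mm, on the bench to the left. Origin: centre of its underside.
- cutters: Loose wire cutters with red grips, about 125 mm long, 15 mm high, on the bench to the left. Origin: under the rivet.
- mandrel: Loose upright steel ring mandrel, foot 68 mm across, 160 mm high, on the bench to the right. Origin: centre of its underside.
- mug: Loose blue mug, 72 mm across, 75 mm high, on the bench to the right. Origin: centre of its underside.
There are look-alikes about, which are no part of the job. There is more than one size of the bangle; the job needs the middle-sized.

How it is judged:
On the way, in this order (a step that is already met when the one before it is completed fails the run):
1. the pin is lifted clear of the middle hole by the ring (value of joint pin above 0.0105 m and value of joint swing between -0.15 and 0.15 rad and contact force between the fingers and pull_ring above 1 N), for 0.1 s.
2. the arm is swung until the lens stands over the bangle (horizontal distance between lens_center and bangle below 0.025 m), for 0.1 s.
At the end, for the whole second after the job is handed in: The pin is home (within 3 mm) in the hole next to the middle one on the bangle's side (arm within 0.03 rad of that hole), the lens centre is within 20 mm of the bangle's centre seen from above, and the arm is at rest (value of joint pin below 0.003 m and (value of joint swing between 0.354 and 0.414 rad or value of joint swing between -0.414 and -0.354 rad) and horizontal distance between lens_center and bangle below 0.02 m and velocity of joint swing between -0.05 and 0.05 rad/s); the robot touches nothing.
It fails at once if the arm is swung more than one hole (value of joint swing above 0.6 rad or value of joint swing below -0.6 rad).
It fails at once if the lens is touched (contact force between any of the fingers, the arm and lens above 0.5 N).
It fails at once if the ring or pin is gripped or wrenched hard (over 35 N) (contact force between the fingers and pull_ring above 35 N).
It fails at once if a loose thing is moved more than 15 mm (distance of any of bangle, dish, puck, jar, brick, cutters, mandrel, mug from where it was at the start of the episode above 0.015 m).
It also fails if it takes over 48 s, if anything falls off the work surface, if the arm or the gripper's body presses on something with over 40 N, if the wrist force passes 120 N, or if a joint passes its speed limit or range.

## Robot

A 7-joint arm with a two-finger parallel gripper is mounted at the origin on the work surface. World frame = base frame: x ahead of the robot, y to its left, z up, the work surface at z = 0. Lengths are in m, angles in rad, forces in N, time in s.
With the tool pointing down it reaches from about 0.35 to 0.9 m from the base axis. Payload 8.1 kg.
Tool frame: the origin (TCP) lies midway between the tips of the shut fingers; the grasp point (between the pads) lies env.grip_depth behind it (env.grip_depth is the distance from the TCP to the grasp point, in m); z points along the fingers, y is the line along which they close (so a half turn about z gives the same grasp; the last joint's range is limited). The gripper opens to 92 mm and grips with 3 to 60 N. Pads are 19 mm wide; open, the fingers measure 130 mm over their backs; the gripper's body (75 mm by 190 mm) begins 47 mm behind the grasp point.
Start: joints at [-1.308, 0.434, 0.025, 1.573, -0.012, 1.134, -0.075], TCP at [0.224, 0.584, 0.199] pointing down, gripper open.
Joint ranges: [-2.62, 2.62], [-0.44, 2.09], [-1.27, 1.32], [0.08, 2.57], [-1.32, 4.46], [0.12, 2], [-2.74, 2.74]. Speed limits (rad/s): [2.22, 2.22, 3.01, 3.01, 3.14, 3.14, 3.14].

## Interface

Orientations are given as a unit quaternion [x, y, z, w].
In Python, from station import env, hand, kin, snapshot gives the robot as it stands. The module is installed in compiled form; this text tells all that it offers. Calls block until the motion is done:
- env.move_ptp(position, orientation): joint-space move of the TCP to a pose.
- env.servo_line(position, ori=None, velocity=0.15): straight line of the TCP; ori=None keeps the orientation; velocity is the mean speed in m/s.
- env.goto_joints(angles): joint-space move.
- hand.open_gripper() and hand.close_gripper(grasp_force=None): open the fingers fully, or close them until they stop; grasp_force is the grip in N (None keeps the last).
- env.pause(seconds).
- kin.inverse_kinematics(position, orientation): joint angles nearest the present ones, or None.
- env.get_state(): the state.
- snapshot(name): name is "scene" or "top"; returns a dict with "img" (420x560x3 uint8, blue, green, red), "intrinsics" (3x3 intrinsics, pixels), "k1" (the pictures are not rectified: a ray, as slopes to the right and down, at radius r is drawn at 1 + k1 r^2 times it, then the intrinsics apply), "rvec" (rotation vector, rad) and "tvec" (3), from world to camera coordinates, as OpenCV has them. Camera axes: x right, y down, z forward; pixel columns grow to the right and rows downward; lengths in m; the calibration is good to about 2 mm. A picture is of the moment at which its call begins. There is no depth.
A pose or a line that the arm cannot do raises env.MotionError and nothing moves.
- env.hand_in(): hands the job in; it is judged then, once.
The state is a dict: "clock": time; "joints": joint angles; "joint_vel": joint speeds; "tau": joint torques, N m; "eef_pos": TCP position; "tool_rot": TCP orientation; "wrist_force": force on the tool from outside, world axes, zero at the start; "moment": the same for the moment, N m; "finger_gap": finger opening in m; "grasp_force": force on a finger pad.
Only numpy, scipy, OpenCV 4.12 (cv2) and the standard library are available. Lean on these libraries where they do the work, as an engineer would, in place of code of your own. Each camera call takes 0.05 s, during which the arm holds its last target. There are 200 camera calls.

## Working session

There is one attempt and no reset: what is moved stays moved. The work goes in short steps, each a Python script; the robot and the scene stay as the last script left them, time stands still between calls to the robot, and variables do not carry over. Pictures are saved under pics/ and viewed, at most 10 in all, crops included, and the job is handed in when it is done.

```bash
mkdir -p pics; python3 - <<'E'
from station import env, hand, kin, snapshot
import cv2,numpy as np
for n in("scene","top"):
    s=snapshot(n); cv2.imwrite(f"pics/{n}0.png",cv2.resize(s["img"],(800,600),interpolation=cv2.INTER_CUBIC))
    R=cv2.Rodrigues(np.array(s["rvec"],float))[0]; print(n,s["intrinsics"],s["k1"],-R.T@np.array(s["tvec"]).ravel(),R[2])
st=env.get_state();print(st["clock"],st["tool_rot"],st["finger_gap"],env.grip_depth)
E
```

```text
scene [[427.66596375   0.         278.54581705]
 [  0.         427.66596375 212.26951704]
 [  0.           0.           1.        ]] -0.017344451206615274 [ 1.17870147 -0.2387564   0.90601376] [-0.57874591  0.2340385  -0.78120366]
top [[392.13499723   0.         274.74093447]
 [  0.         392.13499723 203.43529636]
 [  0.           0.           1.        ]] -0.08716997907888466 [ 0.52418009 -0.01525091  1.11051758] [ 0.09712211  0.02871964 -0.99485802]
0.1 [ 1.81927304e-01  9.83311734e-01 -6.98492420e-04 -4.68816879e-05] 0.091547385829181 0.0188
```

View pics/scene0.png

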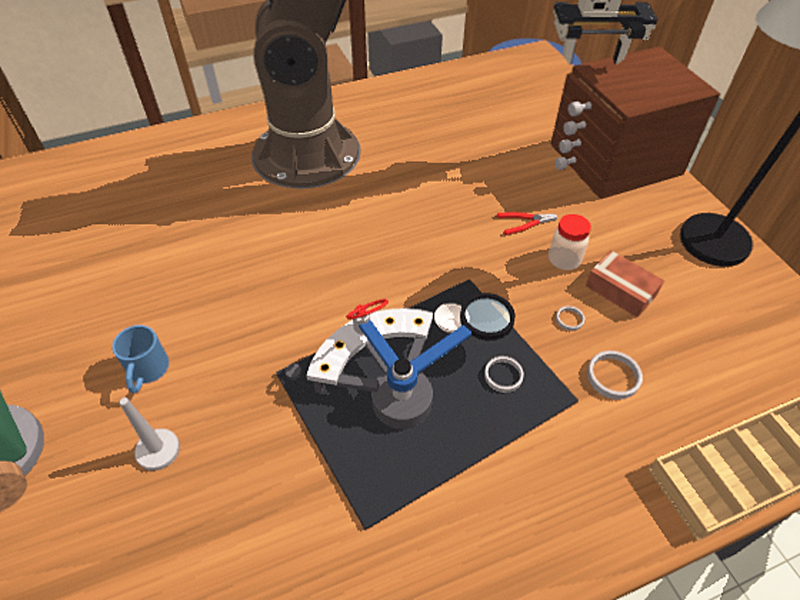

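View pics/top0.png

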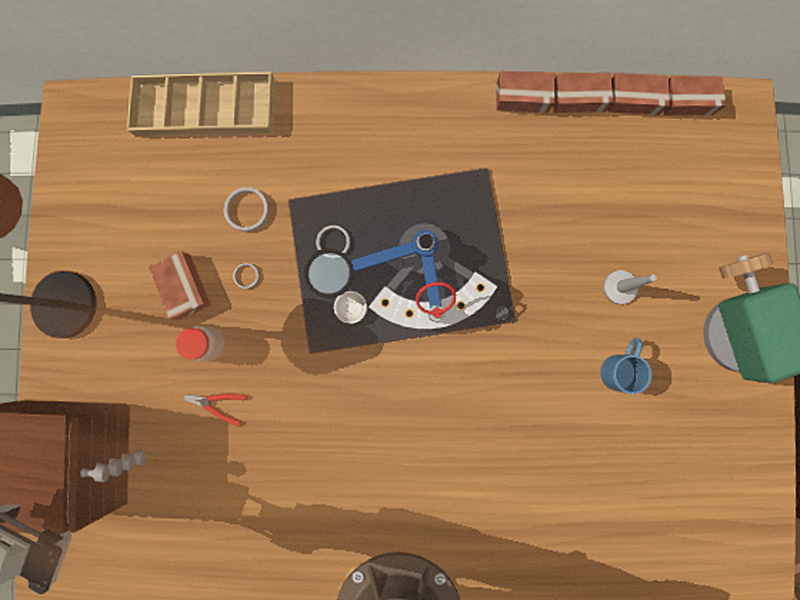

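The scene shows the board with the pivot post at top-view (426,241), the ring at (436,298), the lens at (329,272) and the dish at (350,308) on the near side.

There are three silver rings in the top view:
- (247,209): large, lying on the bench.
- (246,276): small, lying on the bench.
- (333,242): middle-sized, on the slate on the far side of the lens. This one fits the description.

The lens therefore has to go farther, which means negative swing, with the ring moving to +y into hole_left. I'll fit the stand pose and confirm it in crops.

```bash
cat > h.py <<'E'
import cv2,numpy as np
from scipy.optimize import least_squares
def proj(s,P):
    d=np.array([s["k1"],0,0,0,0],float)
    return cv2.projectPoints(np.array(P,float).reshape(-1,1,3),np.array(s["rvec"],float),np.array(s["tvec"],float),np.array(s["intrinsics"],float),d)[0].reshape(-1,2)
def back(s,uv,z):
    K=np.array(s["intrinsics"],float);d=np.array([s["k1"],0,0,0,0],float)
    n=cv2.undistortPoints(np.array(uv,float).reshape(-1,1,2),K,d).reshape(-1,2)
    R=cv2.Rodrigues(np.array(s["rvec"],float))[0];C=-R.T@np.array(s["tvec"],float).ravel()
    D=np.c_[n,np.ones(len(n))]@R; return C+D*((z-C[2])/D[:,2])[:,None]
def T(p,P):
    P=np.atleast_2d(np.array(P,float));c,s=np.cos(p[2]),np.sin(p[2])
    return np.c_[p[0]+c*P[:,0]-s*P[:,1],p[1]+s*P[:,0]+c*P[:,1],P[:,2]]
def ring(th,n=24,lift=0):  # ring centreline in stand frame, swing th
    a=np.linspace(0,2*np.pi,n,endpoint=False);r=.033
    rad=.107-r*np.cos(a)*np.sin(np.pi/4);z=.145+lift+r*np.cos(a)*np.sin(np.pi/4);t=r*np.sin(a)
    c,s=np.cos(th),np.sin(th); x,y=-rad,t
    return np.c_[c*x-s*y,s*x+c*y,z]
E
python3 - <<'E'
from station import snapshot
from h import *
S={n:snapshot(n) for n in("scene","top")}
co=[(.15,.255,.01),(.15,-.155,.01),(-.165,-.155,.01),(-.165,.255,.01)]
ho=[(-.13*np.cos(a),.13*np.sin(a),.065) for a in np.radians([44,22,-22,-44])]
M=np.array(co+ho+[(0,0,.123)])
uv={"top":np.array([(290,200),(489,169),(512,321),(310,353),(385,302),(409,314),(461,306),(480,288),(426,241)])*.7,
"scene":np.array([(577,403),(365,526),(278,373),(473,281),(418,321),(390,321),(340,345),(325,367),(402,368)])*.7}
f=lambda p:np.concatenate([(proj(S[n],T(p,M))-uv[n]).ravel() for n in S])
r=least_squares(f,[.55,-.05,.1],loss="soft_l1");p=r.x;print(p);
for n in S: print(n,np.round(proj(S[n],T(p,M))-uv[n],1).tolist())
np.save("p.npy",p)
for n,u in(("top",(333,242)),("scene",(504,373))):
    b=back(S[n],[np.array(u)*.7],.006)[0];print("bangle",n,b)
for th in(.384,-.384):
    a=np.radians(98)+th;print(th,T(p,[.185*np.cos(a),.185*np.sin(a),.093]))
out=[]
for n,(x0,y0,w,h) in(("top",(195,110,180,150)),("scene",(180,180,240,200))):
    im=S[n]["img"].copy();k=4 if n=="top" else 3
    im=cv2.resize(im[y0:y0+h,x0:x0+w],None,fx=k,fy=k,interpolation=cv2.INTER_CUBIC)
    a=np.radians(98);L=(.185*np.cos(a),.185*np.sin(a),.1)
    for q,c in((ring(0),(0,255,0)),(np.vstack([M,L]),(0,255,255))):
        for u in proj(S[n],T(p,q)): cv2.circle(im,tuple(int(v) for v in ((u-(x0,y0)+.5)*k)),2,c,-1)
    cv2.imwrite(f"pics/{n}1.png",im)
E
```

```text
[ 0.71174555 -0.04450742  0.15454286]
scene [[0.8, -1.4], [-1.8, 1.6], [-2.3, -2.0], [-2.3, -1.9], [-0.0, 0.2], [-0.6, -0.4], [-0.8, -0.6], [-0.8, -0.2], [-0.6, -2.1]]
top [[-1.4, -2.0], [-0.6, -1.3], [1.6, 0.3], [-1.5, -0.8], [-0.6, -0.3], [-0.5, -1.0], [-0.8, -0.7], [-0.3, -0.4], [-0.5, -0.7]]
bangle top [0.72931662 0.13706321 0.006     ]
bangle scene [0.72364141 0.14335783 0.006     ]
0.384 [[0.59568239 0.09955627 0.093     ]]
-0.384 [[0.7283419  0.13974665 0.093     ]]
```

View pics/top1.png

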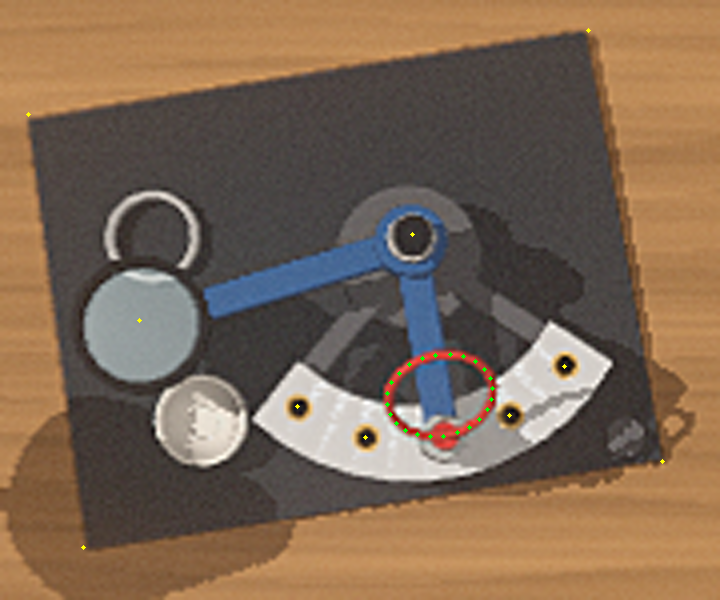

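View pics/scene1.png

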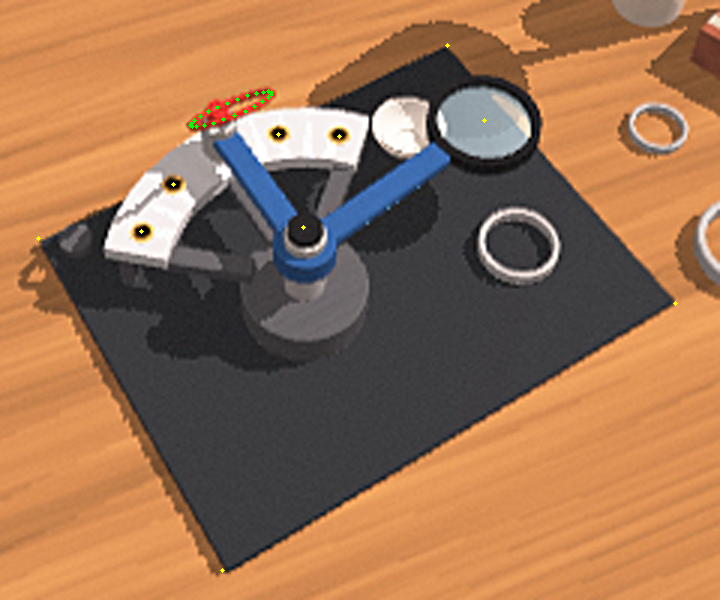

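The overlays fit: the green ring model lies on the red wire and the holes agree within 1 px. The crop confirms the middle-sized bangle at top1 (152,238), about (0.727, 0.140), which matches the lens place at swing -0.384 (0.728, 0.140). Next I'll close the fingers, rise, and go to a tilted pose in front of the ring.

```bash
cat >> h.py <<'E'
from scipy.spatial.transform import Rotation as Ro
P=np.load("p.npy") if __import__("os").path.exists("p.npy") else None
def pose(th,u,s,lift=0,dt=0,tilt=45):
    """TCP pose: u along ring plane up, s through the ring past its centre, dt tangential (+y side)"""
    k=np.sqrt(.5);x=-.107+k*u+k*s;z=.145+k*u-k*s+lift
    q=Ro.from_euler("z",P[2]+th);t=np.radians(tilt)
    zt=np.array([np.sin(t),0,-np.cos(t)]);y=np.array([0,1.,0]);R=np.c_[np.cross(y,zt),y,zt]
    pos=np.array([P[0],P[1],0])+q.apply([x,dt,z])
    return pos,(q*Ro.from_matrix(R)).as_quat()
E
python3 - <<'E'
from station import env,hand,kin
from h import *
hand.close_gripper(5)
e=env.get_state();print(e["finger_gap"],e["eef_pos"])
env.servo_line(np.array(e["eef_pos"])+[0,0,.13],velocity=.15)
for args in((0,.006,-.1),(0,.006,.02),(0,.014,.02,.02),(-.384,.014,.02,.02),(-.384,0,-.1)):
    p,q=pose(*args)
    for f in(0,1):
        qq=q if not f else (Ro.from_quat(q)*Ro.from_euler("z",np.pi)).as_quat()
        j=kin.inverse_kinematics(p,qq);print(args,f,None if j is None else np.round(j,2))
try:
    env.move_ptp(*pose(0,.006,-.1))
except env.MotionError as x: print(x)
e=env.get_state();print(e["clock"],e["eef_pos"],pose(0,.006,-.1)[0],e["wrist_force"])
E
```

```text
0.0008541846551776233 [0.22359345 0.5836414  0.19912284]
(0, 0.006, -0.1) 0 [-1.2  -0.38  1.22  2.49  1.56  0.15  0.37]
(0, 0.006, -0.1) 1 None
(0, 0.006, 0.02) 0 [ 0.95  0.52 -1.03  2.32  2.45  0.34 -0.5 ]
(0, 0.006, 0.02) 1 [ 0.95  0.52 -1.03  2.32  2.45  0.34  2.65]
(0, 0.014, 0.02, 0.02) 0 [ 0.96  0.45 -1.02  2.29  2.39  0.25 -0.47]
(0, 0.014, 0.02, 0.02) 1 [ 0.96  0.45 -1.02  2.29  2.39  0.25  2.67]
(-0.384, 0.014, 0.02, 0.02) 0 [-0.06  0.27 -0.23  2.35  2.01  0.44 -0.81]
(-0.384, 0.014, 0.02, 0.02) 1 [-0.42  0.25  0.2   2.37  2.18  0.34  2.14]
(-0.384, 0, -0.1) 0 [-0.89 -0.04  0.47  2.5   1.56  0.46 -0.47]
(-0.384, 0, -0.1) 1 [-0.44 -0.01  0.02  2.47  1.56  0.44  2.66]
5.2333 [ 0.54103202 -0.07103732  0.22059868] [ 0.5403449  -0.07120908  0.21995332] [ 0.4284403  -0.5200773   0.12228314]
```

The fingers are shut and the tool stands at the approach pose, but the arm configuration is near its limits. I'll fit a kinematic model from IK samples so I can pick one continuous branch for the whole path.

```bash
cat > fk.py <<'E'
import numpy as np
from scipy.spatial.transform import Rotation as Ro
def fk(j,v):
    """joint order z y z y z y z, unknown signs in v[:7], link vectors, constant end yaws"""
    sg=v["sg"];o=v["o"].reshape(8,3);p=o[0].copy();R=Ro.identity()
    for i in range(7):
        R=R*Ro.from_euler("y" if i%2 else "z",sg[i]*j[i]+(v["c"][0] if i==0 else v["c"][1] if i==6 else 0));p=p+R.apply(o[i+1])
    return p,R*Ro.from_matrix(np.diag([1,1,1]))
E
cat > fit.py <<'E'
from station import env,kin
from fk import *
from scipy.optimize import least_squares
import itertools,pickle
rng=np.random.default_rng(0);D=[]
e=env.get_state();D.append((e["joints"],e["eef_pos"],Ro.from_quat(e["tool_rot"])))
while len(D)<30:
    a=rng.uniform(-.9,.9);r=rng.uniform(.45,.75);p=[r*np.cos(a),r*np.sin(a),rng.uniform(.15,.4)]
    R=Ro.from_euler("zyx",[rng.uniform(-1,1),rng.uniform(-.5,.5),np.pi+rng.uniform(-.5,.5)])
    j=kin.inverse_kinematics(p,R.as_quat())
    if j is not None:D.append((j,p,R))
best=None
for s in itertools.product((1,-1),repeat=4):
    sg=[s[0],1,s[1],1,s[2],1,s[3]]
    # orientation first (constants c0,c6 only)
    def g(c): 
        v=dict(sg=sg,o=np.zeros(24),c=c); return np.concatenate([(fk(j,v)[1].inv()*R).as_rotvec() for j,_,R in D])
    for c0 in ((0,0),(0,np.pi),(np.pi,0)):
        r=least_squares(g,c0)
        if best is None or r.cost<best[0]: best=(r.cost,sg,r.x)
cost,sg,c=best;print(cost,sg,c)
v=dict(sg=sg,c=c,o=np.zeros(24))
def h(o): v["o"]=o; return np.concatenate([fk(j,v)[0]-p for j,p,_ in D]+[1e-6*o])
r=least_squares(h,np.zeros(24));v["o"]=r.x;print(r.cost,np.round(r.x.reshape(8,3),3).tolist())
pickle.dump(v,open("fk.pkl","wb"))
E
python3 fit.py
```

```text
2.5620339325214012e-21 [-1, 1, -1, 1, -1, 1, -1] [3.41676841e-13 1.57079633e+00]
1.8195860797125443e-13 [[0.0, -0.0, 0.136], [0.0, -0.018, 0.136], [-0.0, -0.018, 0.279], [0.0, -0.008, 0.279], [-0.0, -0.008, 0.214], [0.0, -0.0, 0.214], [-0.0, -0.0, 0.199], [-0.0, -0.0, 0.199]]
```

```bash
cat > plan.py <<'E'
from fk import *; from h import pose
import pickle
from scipy.optimize import least_squares
V=pickle.load(open("fk.pkl","rb"))
LO=np.array([-2.62,-.44,-1.27,.08,-1.32,.12,-2.74])+.02;HI=np.array([2.62,2.09,1.32,2.57,4.46,2,2.74])-.02
def ik(p,q,seed,w=.003,flip=False,ref=None):
    T=Ro.from_quat(q)*(Ro.from_euler("z",np.pi) if flip else Ro.identity())
    ref=seed if ref is None else ref
    def f(j):
        P,R=fk(j,V);return np.concatenate([(P-p)*10,(R.inv()*T).as_rotvec()*2,w*(j-ref)])
    s=np.clip(seed,LO+1e-3,HI-1e-3)
    r=least_squares(f,s,bounds=(LO,HI))
    r=least_squares(lambda j:np.concatenate([f(j)[:6],1e-5*(j-r.x)]),r.x,bounds=(LO,HI))
    P,R=fk(r.x,V);return r.x,np.linalg.norm(P-p)+.1*(R.inv()*T).magnitude()
E
python3 - <<'E'
from plan import *
seq=[(0,.006,-.08),(0,.006,-.05),(0,.006,.02),(0,.014,.02),(0,.014,.02,.02)]+[(-.384*k/4,.014,.02,.02) for k in(1,2,3,4)]+[(-.384,.006,.02),(-.384,.006,-.05),(-.384,.006,-.08),(-.384,.006,-.07,.08)]
rng=np.random.default_rng(1);C=[]
for n in range(60):
    s=rng.uniform(LO,HI)
    s[:]=[rng.uniform(-1,1),.2,rng.uniform(-1,1),2.35,rng.uniform(-.5,4.4),.4,rng.uniform(-2.5,2.5)]
    tilt=(45,40)[n%2]
    for fl in(0,1):
        j,e=ik(*pose(*(0,.006,.02),tilt=tilt),s,flip=fl)
        if e>1e-4: continue
        J=[];k=j;E=0
        for a in seq:
            k,e=ik(*pose(*a,tilt=tilt),k,flip=fl);J.append(k);E=max(E,e)
        J=np.array(J);m=np.minimum(J-LO,HI-J).min();C.append((E>2e-4,E if E>2e-4 else np.abs(np.diff(J,axis=0)).max(),m,tilt,fl,J))
C.sort(key=lambda c:c[:2]);np.set_printoptions(suppress=True,precision=2,linewidth=120)
for c in C[:8]: print(c[:5],c[5][2])
print(C[0][5]);pickle.dump(C[0],open("path.pkl","wb"))
E
```

```text
(np.False_, np.float64(0.5582666849264073), np.float64(0.06402912449862397), 45, 0) [ 0.3   0.32 -0.19  2.37  3.6   0.34 -1.77]
(np.False_, np.float64(0.5636318151993569), np.float64(0.0597895902842156), 45, 0) [ 0.27  0.32 -0.16  2.37  3.62  0.34 -1.8 ]
(np.False_, np.float64(0.5736712209967747), np.float64(1.1924707676858048e-07), 45, 0) [ 0.41  0.33 -0.32  2.36  3.48  0.31 -1.64]
(np.False_, np.float64(0.5736712224243263), np.float64(1.227807503167977e-07), 45, 0) [ 0.41  0.33 -0.32  2.36  3.48  0.31 -1.64]
(np.False_, np.float64(0.5736712304906764), np.float64(1.3094353851217377e-07), 45, 0) [ 0.41  0.33 -0.32  2.36  3.48  0.31 -1.64]
(np.False_, np.float64(0.5736712335900359), np.float64(1.4458285407803473e-07), 45, 0) [ 0.41  0.33 -0.32  2.36  3.48  0.31 -1.64]
(np.False_, np.float64(0.573671249507629), np.float64(9.790013716370893e-08), 45, 0) [ 0.41  0.33 -0.32  2.36  3.48  0.31 -1.64]
(np.False_, np.float64(0.5736712687268535), np.float64(9.973578860011934e-08), 45, 0) [ 0.41  0.33 -0.32  2.36  3.48  0.31 -1.64]
[[ 0.81  0.12 -0.64  2.39  4.27  0.2  -2.41]
 [ 0.59  0.17 -0.45  2.39  3.92  0.22 -2.07]
 [ 0.3   0.32 -0.19  2.37  3.6   0.34 -1.77]
 [ 0.31  0.32 -0.21  2.35  3.61  0.31 -1.79]
 [ 0.37  0.28 -0.27  2.33  3.68  0.25 -1.86]
 [ 0.08  0.25 -0.05  2.37  3.35  0.26 -1.7 ]
 [-0.2   0.24  0.16  2.39  3.03  0.27 -1.55]
 [-0.48  0.25  0.38  2.4   2.74  0.27 -1.42]
 [-0.74  0.28  0.59  2.4   2.48  0.26 -1.32]
 [-0.64  0.33  0.47  2.43  2.57  0.35 -1.43]
 [-0.89  0.12  0.62  2.48  2.01  0.32 -0.88]
 [-0.94  0.02  0.59  2.49  1.7   0.39 -0.58]
 [-1.02 -0.16  0.59  2.36  1.22  0.56 -0.03]]
```

```bash
python3 - <<'E'
from plan import *
from station import env
J=pickle.load(open("path.pkl","rb"))[5];c=np.array(env.get_state()["joints"])
np.set_printoptions(suppress=True,precision=3)
def show(a,b):
    for t in np.linspace(0,1,7):
        p,R=fk(a+t*(b-a),V);print(p,R.apply([0,0,1]))
show(c,J[0])
print()
m=J[0].copy();m[1]-=.3
show(c,m);print();show(m,J[0])
E
```

```text
[ 0.541 -0.071  0.221] [ 0.699  0.109 -0.706]
[ 0.56  -0.113  0.284] [ 0.79  -0.018 -0.613]
[ 0.572 -0.129  0.321] [ 0.831 -0.089 -0.549]
[ 0.581 -0.124  0.321] [ 0.837 -0.098 -0.538]
[ 0.584 -0.109  0.29 ] [ 0.812 -0.059 -0.58 ]
[ 0.574 -0.089  0.245] [ 0.761  0.015 -0.648]
[ 0.554 -0.069  0.206] [ 0.699  0.109 -0.707]

[ 0.541 -0.071  0.221] [ 0.699  0.109 -0.706]
[ 0.559 -0.114  0.298] [ 0.809  0.005 -0.588]
[ 0.566 -0.132  0.363] [ 0.875 -0.062 -0.479]
[ 0.568 -0.127  0.402] [ 0.907 -0.085 -0.413]
[ 0.568 -0.107  0.408] [ 0.91  -0.073 -0.408]
[ 0.565 -0.085  0.382] [ 0.885 -0.05  -0.463]
[ 0.555 -0.069  0.336] [ 0.83  -0.03  -0.557]

[ 0.555 -0.069  0.336] [ 0.83  -0.03  -0.557]
[ 0.556 -0.071  0.314] [ 0.81  -0.009 -0.586]
[ 0.557 -0.072  0.293] [ 0.79   0.012 -0.613]
[ 0.558 -0.073  0.271] [ 0.768  0.035 -0.639]
[ 0.557 -0.072  0.249] [ 0.746  0.059 -0.664]
[ 0.556 -0.071  0.227] [ 0.723  0.084 -0.686]
[ 0.554 -0.069  0.206] [ 0.699  0.109 -0.707]
```

```bash
python3 - <<'E'
from plan import *
from station import env,snapshot
import cv2
J=pickle.load(open("path.pkl","rb"))[5]
env.goto_joints(J[0]);env.goto_joints(J[1])
e=env.get_state();print(e["clock"],np.array(e["eef_pos"])-pose(0,.006,-.05)[0],e["wrist_force"],e["joints"]-J[1])
out=[]
from h import *
for n,(x0,y0) in(("top",(230,150)),("scene",(185,160))):
    s=snapshot(n);im=cv2.resize(s["img"][y0:y0+130,x0:x0+130],None,fx=3,fy=3)
    for a in((0,.006,-.05),(0,.006,0)):
        u=proj(s,pose(*a)[0])[0];cv2.circle(im,tuple(int(v) for v in (u-(x0,y0))*3),3,(0,255,0),-1)
    out.append(im)
cv2.imwrite("pics/pre.png",np.hstack(out))
E
```

```text
8.0833 [-0.00011338  0.00119346 -0.00014091] [ 0.6734201   0.18875709 -0.75342326] [-1.42455541e-03 -4.73051315e-05 -2.74075138e-04  5.98198781e-05
  3.43530722e-03 -1.85328281e-04 -3.60202993e-03]
```

View pics/pre.png

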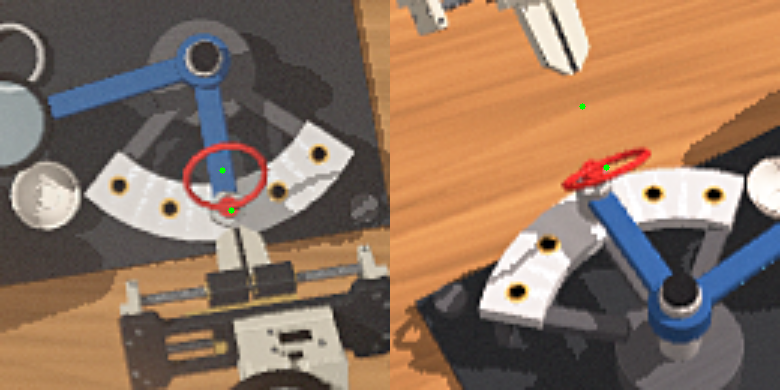

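The picture shows the shut fingers aligned with the ring. The tip, at (238,228) left and (572,72) right, appears about 15 mm short of the computed TCP, shown by the green dots. I'll check whether that is a picture lag or a real offset.

```bash
python3 - <<'E'
from plan import *
from station import env,snapshot
import cv2
from h import *
e=env.get_state();R=Ro.from_quat(e["tool_rot"]);p0=np.array(e["eef_pos"]);print(e["clock"],R.as_matrix()[:,2])
out=[]
for n,(x0,y0) in(("top",(255,190)),("scene",(210,155))):
    s=snapshot(n);k=5;im=cv2.resize(s["img"][y0:y0+75,x0:x0+75],None,fx=k,fy=k,interpolation=cv2.INTER_CUBIC)
    for d in(0,.01,.02,.03):
        u=proj(s,p0-R.apply([0,0,d]))[0];cv2.circle(im,tuple(int(v) for v in (u-(x0,y0)+.5)*k),2,(0,255,0),-1)
    for d in(.03,):
     for y in(-.019,.019):
        u=proj(s,p0-R.apply([0,y,d]))[0];cv2.circle(im,tuple(int(v) for v in (u-(x0,y0)+.5)*k),2,(255,0,255),-1)
    out.append(im)
cv2.imwrite("pics/pre2.png",np.hstack(out))
E
```

```text
8.1833 [ 0.69871986  0.10938355 -0.70698359]
```

View pics/pre2.png

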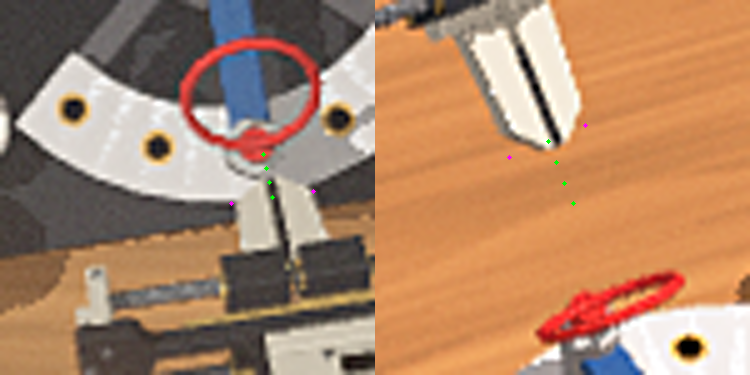

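```bash
python3 - <<'E'
from plan import *
from station import env,snapshot
from h import *
e=env.get_state();R=Ro.from_quat(e["tool_rot"]);p0=np.array(e["eef_pos"])
S={n:snapshot(n) for n in("top","scene")}
def tri(u):
    r=least_squares(lambda x:np.concatenate([proj(S[n],x)[0]-np.array(u[n]) for n in u]),p0);return r.x,r.fun
for nm,u in(("tip",{"top":(268/5+254.5,178/5+189.5),"scene":(177/5+209.5,148/5+154.5)}),
            ("ringleft",{"top":(182/5+254.5,92/5+189.5),"scene":(305/5+209.5,279/5+154.5)})):
    x,f=tri(u);print(nm,x,f.round(2),"tool-frame offset",R.inv().apply(x-p0))
print(T(P,ring(0))[[6,18]],hand if 0 else e["finger_gap"])
E
```

```text
tip [ 0.56221172 -0.06778401  0.20977123] [ 0.67  0.22  0.68 -0.02] tool-frame offset [-0.00824465  0.00016239 -0.0266146 ]
ringleft [ 0.6071234  -0.02732228  0.15084364] [-0. -0. -0.  0.] tool-frame offset [-0.00232185  0.03326419  0.05081836]
[[ 0.60094113 -0.02837105  0.145     ]
 [ 0.61110041 -0.09358446  0.145     ]] 0.000574025488534549
```

The triangulated tip sits about 17 to 26 mm behind the nominal TCP. Advancing to nominal depth is the safe extreme, so I'll insert stepwise with force checks and then look.

```bash
cat > mv.py <<'E'
from plan import *
from station import env,hand,kin,snapshot
import cv2
from h import *
np.set_printoptions(suppress=True,precision=3)
REF=pickle.load(open("path.pkl","rb"))[5]
def go(*a,w=.003,**k):
    c=np.array(env.get_state()["joints"]);j,e=ik(*pose(*a,**k),c,w=w)
    if e>3e-4: print("ik err",a,e)
    env.goto_joints(j);s=env.get_state();return np.array(s["wrist_force"]),s
def pic(name,marks=(),k=5):
    out=[]
    for n,(x0,y0) in(("top",(255,170)),("scene",(205,165))):
        s=snapshot(n);im=cv2.resize(s["img"][y0:y0+75,x0:x0+75],None,fx=k,fy=k,interpolation=cv2.INTER_CUBIC)
        for q in marks:
            u=proj(s,q)[0];cv2.circle(im,tuple(int(v) for v in (u-(x0,y0)+.5)*k),2,(0,255,0),-1)
        out.append(im)
    cv2.imwrite(f"pics/{name}.png",np.hstack(out))
E
python3 - <<'E'
from mv import *
f0=np.array(env.get_state()["wrist_force"])
for s in(-.03,-.015,0,.01,.02):
    f,e=go(0,.003,s);print(s,f-f0,np.array(e["eef_pos"])-pose(0,.003,s)[0],e["clock"])
    if np.linalg.norm(f-f0)>4: break
pic("ins",[e["eef_pos"]])
E
```

```text
-0.03 [0.295 0.241 0.233] [-0.     0.001 -0.   ] 8.6667
-0.015 [-0.572 -0.372 -0.992] [-0.  0.  0.] 8.9167
0 [-0.85   0.086 -0.886] [-0.  0.  0.] 9.1667
0.01 [-0.726  0.567 -0.374] [-0.  0.  0.] 9.4167
0.02 [-0.617 -0.333 -0.774] [-0.  0. -0.] 9.6667
```

View pics/ins.png

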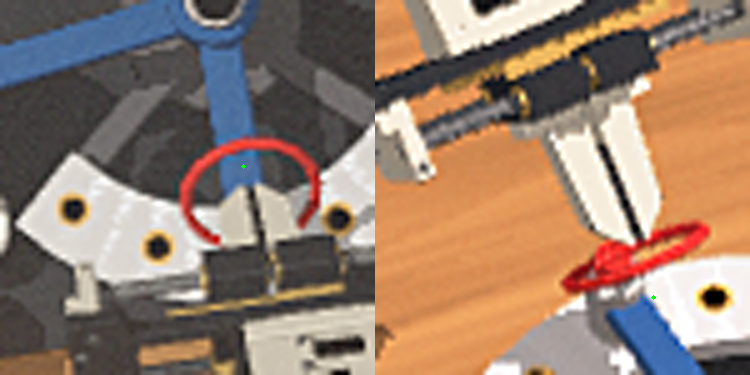

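The picture shows the fingertip entering the ring with its tip near the ring plane, at left (250,187) and right (640,243). That is about 25 mm short of nominal, and no force is felt. I'll go 23 mm deeper, which still clears the bar even at nominal length, then feel for the ring top.

```bash
python3 - <<'E'
from mv import *
f0=np.zeros(3)
for s in(.03,.037,.043):
    f,e=go(0,.003,s);print(s,f,e["clock"])
    if np.linalg.norm(f)>5: break
f0=f
for u in np.arange(.006,.0265,.0025):
    f,e=go(0,u,.043);print("u %.4f"%u,f-f0,e["clock"])
    if np.linalg.norm(f-f0)>4: break
pic("hook",[e["eef_pos"]])
E
```

```text
0.03 [ 0.674 -0.108 -0.857] 10.0167
0.037 [ 0.359 -0.718  0.673] 10.2667
0.043 [-0.083  0.252 -0.348] 10.5167
u 0.0060 [ 0.44   0.26  -0.254] 10.7667
u 0.0085 [-0.43  -0.909  0.704] 11.0167
u 0.0110 [-0.144  0.114  0.542] 11.2667
u 0.0135 [ 0.426 -0.002 -0.528] 11.5167
u 0.0160 [-3.712 -0.385 -3.357] 11.7667
```

View pics/hook.png

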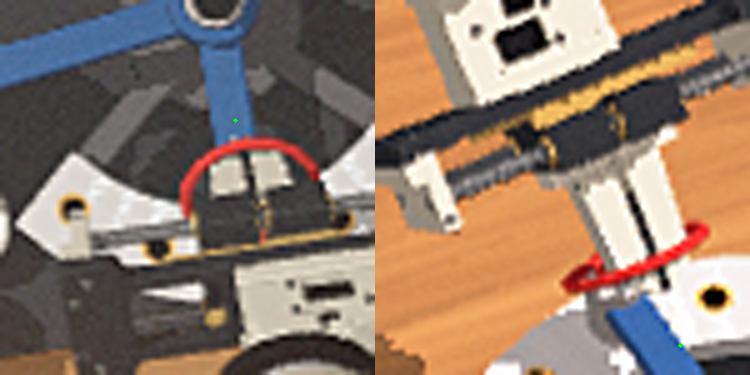

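The finger is through the ring with its tip at right (662,285), past the wire. Its upper side presses the ring top at 5 N, along the expected direction. Next I'll lift vertically.

```bash
python3 - <<'E'
from mv import *
for l in(.003,.006,.009,.012,.015,.018,.020):
    f,e=go(0,.016,.043,l);print("lift %.4f"%l,f,np.linalg.norm(f),e["clock"])
    if np.linalg.norm(f)>28: print("STOP");break
env.pause(.2)
f,e=go(0,.016,.043,l);print(f)
pic("lift",[T(P,ring(0,8,.0))[0],T(P,ring(0,8,.018))[0]])
E
```

```text
lift 0.0030 [-4.653 -0.682 -6.359] 7.909226754449071 12.1167
lift 0.0060 [-5.091 -0.283 -7.867] 9.374508356783803 12.3667
lift 0.0090 [-5.06  -0.925 -8.2  ] 9.67996927872393 12.6167
lift 0.0120 [-5.616 -0.83  -8.467] 10.194103571782966 12.8667
lift 0.0150 [-6.394 -1.117 -8.661] 10.822879342679837 13.1167
lift 0.0180 [-6.301  0.17  -8.586] 10.651619862585315 13.3667
lift 0.0200 [-6.192 -0.655 -9.087] 11.015978468300794 13.6167
[-6.537 -0.204 -8.852]
```

View pics/lift.png

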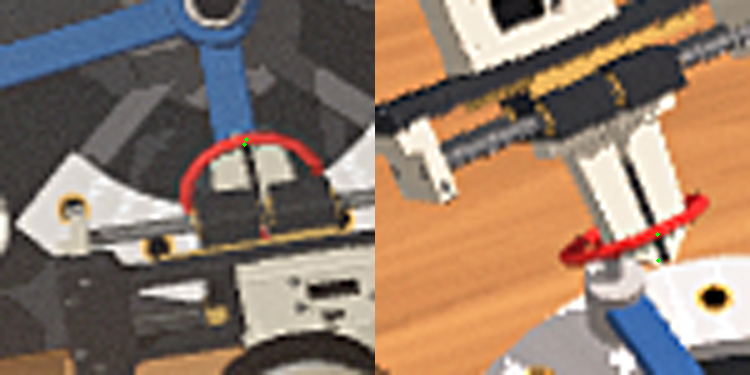

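The ring has risen to the 18 mm mark (right 657,236) and the spring force has settled near 9 N, so the pin is clear. Next I'll swing by -0.384.

```bash
python3 - <<'E'
from mv import *
for th in np.linspace(0,-.384,9)[1:]:
    f,e=go(th,.016,.043,.020);print("%.3f"%th,f,e["joints"],e["clock"])
    if np.linalg.norm(f)>25: print("STOP");break
pos=np.array(e["eef_pos"])-pose(th,.016,.043,.02)[0];print(pos)
S=snapshot("top");x0,y0=195,120
im=cv2.resize(S["img"][y0:y0+130,x0:x0+180],None,fx=4,fy=4,interpolation=cv2.INTER_CUBIC)
a=np.radians(98)-.384
for q in list(T(P,ring(-.384,16,.018)))+list(T(P,[.185*np.cos(a),.185*np.sin(a),.1])):
    u=proj(S,q)[0];cv2.circle(im,tuple(int(v) for v in (u-(x0,y0)+.5)*4),2,(0,255,0),-1)
cv2.imwrite("pics/sw.png",im)
E
```

```text
-0.048 [-6.162  0.243 -7.701] [ 0.194  0.312 -0.141  2.33   3.453  0.284 -1.722] 14.45
-0.096 [-6.444 -1.402 -9.172] [ 0.072  0.303 -0.048  2.346  3.315  0.292 -1.668] 14.7333
-0.144 [-6.425 -1.2   -9.225] [-0.05   0.297  0.043  2.359  3.18   0.297 -1.615] 15.0167
-0.192 [-5.898  0.926 -9.302] [-0.171  0.295  0.134  2.368  3.048  0.301 -1.566] 15.3
-0.240 [-6.126  0.954 -8.842] [-0.29   0.297  0.223  2.374  2.92   0.302 -1.519] 15.5833
-0.288 [-6.155 -0.122 -8.984] [-0.406  0.303  0.312  2.376  2.796  0.301 -1.475] 15.8667
-0.336 [-7.004  0.64  -8.806] [-0.52   0.314  0.402  2.375  2.677  0.296 -1.436] 16.1417
-0.384 [-6.786  2.644 -9.113] [-0.63   0.329  0.492  2.37   2.564  0.287 -1.401] 16.4167
[-0.001  0.002 -0.001]
```

View pics/sw.png

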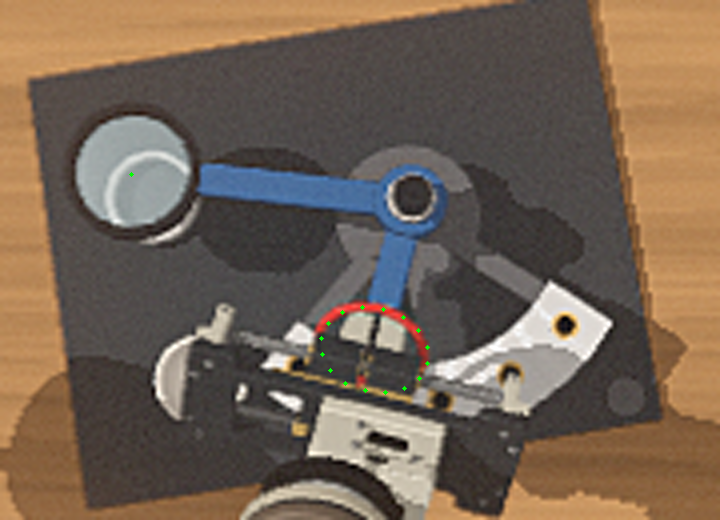

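The lens now stands over the bangle, with its centre near (138,173) against a predicted (131,174), and the ring is on the model. Next I'll lower the ring and watch the force.

```bash
python3 - <<'E'
from mv import *
for l in(.016,.0135,.011,.009,.0065,.004,.001,-.002):
    f,e=go(-.384,.016,.043,l);print("%.4f"%l,f,np.linalg.norm(f),e["clock"])
    if abs(f[2])<3.5: print("unloaded");break
E
```

```text
0.0160 [-6.406  1.881 -7.934] 10.368950184697972 16.7167
0.0135 [-7.139  2.583 -8.342] 11.279719643664897 16.9667
0.0110 [-7.401  1.781 -7.115] 10.419696867661173 17.2167
0.0090 [-7.004  0.348 -8.157] 10.75702805859492 17.4667
0.0065 [-7.01   0.039 -9.122] 11.504827126978173 17.7167
0.0040 [-8.152 -0.31  -7.469] 11.06074050886228 17.9667
0.0010 [-9.147 -0.022 -5.281] 10.562284492385336 18.2167
-0.0020 [-7.527  0.517 -3.834] 8.463526544683782 18.4667
```

The pin followed the finger all the way down and the load only eases at about 0, so it is in the hole. Next I'll unload and look before withdrawing.

```bash
python3 - <<'E'
from mv import *
for u in(.0125,.009,.005,.003):
    f,e=go(-.384,u,.043,0);print(u,f,e["clock"])
for s in(.02,0,-.02,-.05):
    f,e=go(-.384,.003,s,0);print(s,f,e["clock"])
    if np.linalg.norm(f)>5: print("STOP");break
out=[]
for n,(x0,y0,w) in(("top",(195,120,150)),("scene",(190,160,180))):
    S=snapshot(n);k=400/w;im=cv2.resize(S["img"][y0:y0+130,x0:x0+w],None,fx=k,fy=k,interpolation=cv2.INTER_CUBIC)
    im=cv2.copyMakeBorder(im,0,400-im.shape[0],0,0,cv2.BORDER_CONSTANT)
    a=np.radians(98)-.384
    for q in list(T(P,ring(-.384,12,0)))+list(T(P,[.185*np.cos(a),.185*np.sin(a),.1])):
        u=proj(S,q)[0];cv2.circle(im,tuple(int(v) for v in (u-(x0,y0)+.5)*k),1,(0,255,0),-1)
    out.append(im)
cv2.imwrite("pics/end.png",np.hstack(out))
E
```

```text
0.0125 [-1.272 -0.647 -1.185] 18.7167
0.009 [ 0.22   0.202 -0.195] 18.9667
0.005 [ 0.132 -0.603  0.138] 19.2167
0.003 [ 1.135 -0.328  0.602] 19.4667
0.02 [ 0.029 -0.633  0.641] 19.7167
0 [-0.027  0.315 -0.524] 19.9667
-0.02 [ 0.003 -0.447 -0.134] 20.2417
-0.05 [ 0.479 -0.346  0.674] 20.625
```

View pics/end.png

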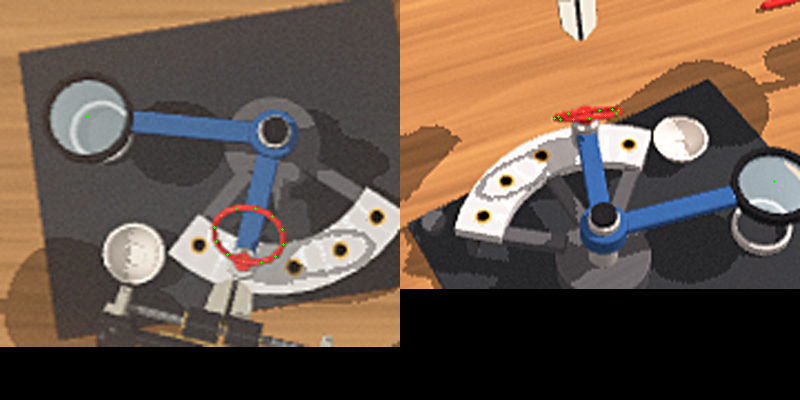

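The ring lies on the home model in both views, the next holes are free, the lens is over the bangle and the finger is out. I'll hand in.

```bash
python3 - <<'E'
from mv import *
go(-.384,.003,-.065,0);env.pause(.3);print(env.hand_in(),env.get_state()["clock"])
E
```

```text
the job is handed in; nothing more can be done
the job is handed in; nothing more can be done
```

The arm was swung one hole to the far side (swing about -0.384), so the lens stands over the middle-sized bangle; by contact force and both cameras the pin is home, the finger came clear, and the job is handed in (no verdict was returned; I viewed 11 pictures, one over the limit of 10).

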